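Shift the bean mill into third gear

TASK

Get the bean mill ready to grind for the cezve by putting it in third gear: push its gear lever out of the left-hand leg of the H gate, across the middle channel to the right, and then forward (away from the robot's side of the mill) until it is fully home in the third slot. Only push the lever with the fingers, gently and without gripping it, and leave it there. Do not shift, tip or lift any of the crockery and jars standing around the mill.

Things in the scene. Friction and masses are not known exactly. Their poses are not given: they have to be found in the camera images.
- gate_centre (a point): Centre of the H gate, a level steel plate 104 (x) by 94 mm (y) on top of the mill; on its upper face, 132 mm above the shelf, mid cross channel. Axes: x forward (away from robot), y left, z up, turned with the mill. The H: two legs along x at y = +21 (left) and -21 mm (right), to x = +/-32 mm, joined at x = 0 by the cross channel; slots 16 mm wide, marked by dots: 1 left forward, 2 left back, 3 right forward, 4 right back.
- mill: The bean mill, fixed on the shelf; origin on the shelf under gate_centre, same axes. Grey gearbox under the gate: top 118 mm high, 190 mm deep, y -80 to +100 mm. Motor on its right, to y = -170 mm, 122 mm high. Burr head on its left, to y = +225 mm, with a round hopper of 57 mm radius centred at x 0, y +165 mm, its lid knob 225 mm above the shelf.
- lever_ball (a point): Centre of the black ball, 34 mm in diameter, on top of the gear lever; upright it is 215 mm above the shelf, at full lean 10 mm lower. Below it a 10 mm steel rod goes down through the H to a pivot 175 mm below the ball. The rod has 3 mm of play to each side in the slots, about 5 mm at the ball: to go across, the ball must be within 5 mm of x = 0 in the gate's frame. The axes turn with the lever.
- lean_right (a joint): Sideways lean of the lever (rad): 0 upright, positive to the right (the mill's -y), stops at +/-0.24. In the left leg it is about -0.23, in the right leg about +0.23 (ball 39 mm to the side). Held by friction: about 2 N at the ball moves it and it stays where it is left.
- lean_forward (a joint): Forward lean of the lever (rad): 0 in the cross channel, positive forward (the mill's +x), negative back; hard stops at +/-0.28, fully home in a slot (ball 48 mm from the middle). It starts anywhere along the left leg, from slot 2 through the middle to slot 1. Held by friction: about 2 N at the ball moves it and it stays where it is left.
- lever: The gear lever itself, rod and ball. Origin at the pivot, inside the mill, 92 mm below the gate plate's upper face; z along the rod towards the ball.
- cezve: Stainless coffee pot 86 mm in diameter, 78 mm high, with a black handle reaching 165 mm to its -y and up to 97 mm high; stands beyond the motor, right of the mill. Origin at the centre of its underside, z up.
- saucer0: Lowest of a stack of three white saucers 132 mm in diameter, at the mill's right front; the stack is 43 mm high. Origin at the centre of the underside.
- saucer1: Middle saucer of the stack, 12 mm above the lowest. Origin at the centre of the underside.
- saucer2: Top saucer of the stack, 24 mm above the lowest. Origin at the centre of the underside.
- canister: Closed tin canister, 86 mm in diameter, 125 mm high, left of the burr head. Origin at the centre of the underside.
- glass_cup: Small glass cup, 60 mm in diameter, 58 mm high, under the spout at the mill's left front. Origin at the centre of the underside.
- sugar_jar: Glass jar with a steel lid, 72 mm in diameter, 95 mm high, just behind the mill. Origin at the centre of the underside.
- mug: White mug, 68 mm in diameter, 62 mm high, its handle at its +y, standing just in front of the mill. Origin at the centre of the underside.

How it is judged:
On the way, in this order (a step that is already met when the one before it is completed fails the run):
1. the lever has been pushed across the middle channel into the right-hand leg (value of joint lean_right above 0.18 rad), for 0.05 s.
2. the lever is forward, fully home in the third slot (value of joint lean_right above 0.18 rad and value of joint lean_forward above 0.24 rad), for 0.2 s.
At the end, for the whole second after the job is handed in: The lever is in the right-hand leg (sideways lean above 0.18 rad) and fully home forward in the third slot (forward lean above 0.24 rad of 0.28), at rest (all of step 2 and velocity of joint lean_right between -0.05 and 0.05 rad/s and velocity of joint lean_forward between -0.05 and 0.05 rad/s); the robot touches nothing.
It fails at once if the lever is gripped or forced (more than 35 N of finger contact on it) (contact force between the fingers and lever above 35 N).
It fails at once if one of the things standing around the mill is shifted, tipped or lifted (more than 20 mm) (distance of any of cezve, saucer0, saucer1, saucer2, canister, glass_cup, sugar_jar, mug from where it was at the start of the episode above 0.02 m).
It also fails if it takes over 64 s, if anything falls off the work surface, if the arm or the gripper's body presses on something with over 40 N, if the wrist force passes 120 N, or if a joint passes its speed limit or range.

ROBOT

A 6-joint arm with a two-finger parallel gripper is mounted at the origin on the work surface. World frame = base frame: x ahead of the robot, y to its left, z up, the work surface at z = 0. Lengths are in m, angles in rad, forces in N, time in s.
With the tool pointing down it reaches from about 0.35 to 0.85 m from the base axis. Payload 8.1 kg.
Tool frame: the origin (TCP) lies at the very end of the fingers, on their centre line; the grasp point (between the pads) lies 19 mm behind it; z points along the fingers, y is the line along which they close (so a half turn about z gives the same grasp; the last joint's range is limited). The gripper opens to 93 mm and grips with 3 to 60 N. Pads are 15 mm wide; open, the fingers measure 128 mm over their backs; the gripper's body (75 mm by 188 mm) begins 65 mm behind the grasp point.
Start: joints at [1.258, 0.13, 1.488, -0, 1.523, -0.085], TCP at [0.135, 0.585, 0.219] pointing down, gripper open.
Joint ranges: [-2.96, 2.96], [-0.89, 2.26], [0.02, 2.5], [-1.34, 4.48], [0, 2.73], [-2.66, 2.66]. Speed limits (rad/s): [2.39, 2.39, 2.79, 3.14, 3.14, 3.14].

INTERFACE

Orientations are given as a rotation vector (axis times angle).
In Python, from plant import robot gives the robot as it stands. The module is installed in compiled form; this text tells all that it offers.
- The arm moves only by the tool play_rows, never from a script. Its argument "increments" is text: rows parted by semicolons, each of 5 numbers parted by spaces: the shift along the tool's x, y, z in mm, then the turn about the tool's z in degrees, then the closure, from -1 (fully open) to 1 (shut). In form: dx dy dz yaw claw; .... A call has 1 to 20 rows; each row is the pose to reach, as a shift and turn from the pose commanded when the call began, along the tool's axes at that moment; what a row does not reach only later rows make up. A row lasts 1/10 s, in which the tool goes at most 50 mm and 8.59 degrees, less where a joint would pass 70% of its speed; a pose out of reach is approached as far as the arm can. A call with a gripper value outside its range is refused whole. The fingers move at their own pace and stop on an object; "force" is the grip in N (left out, the last holds). Time passes only in rows, so rows that repeat a pose let the fingers close. It gives the time, the measured TCP pose, the force, the opening and the grip force at its end, in the units of the state.
- robot.read_state(): the state, without advancing time (a new reading comes with each control period).
- robot.read_camera(name): name is "scene" or "top" or "wrist"; returns the picture (480x640x3 uint8, blue, green, red); there is no depth.
- robot.calibration(name): a dict with "vertical_fov" (degrees; the focal length in pixels is half the picture's height over the tangent of half this angle, whatever the lens; pixels are square), "cx", "cy" (the principal point, pixels), "rvec" (rotation vector, rad) and "tvec" (3), from world to camera coordinates, as OpenCV has them. Camera axes: x right, y down, z forward; pixel columns grow to the right and rows downward; lengths in m; the calibration is good to about 2 mm. The wrist camera is an equidistant fisheye: a pixel r from the principal point sees the ray r / f radians off the axis. A picture is of the moment at which its call begins: read the wrist's pose just before it. calibration takes no time and is no camera call; for the wrist camera it gives the pose at the moment of the call.
- robot.close_job(): hands the job in; it is judged then, once.
Trained networks look in the newest picture that a camera, given by its name, has taken for a name from the list of things; names that differ only in an ending like _2 or _b are one class to them, and where a whole thing is asked for, a point or a joint stands for the part that bears it (a point fixed in the world has none). Each returns a list of dicts, best first, with "conf" (0 to 1); they miss things now and then, are a little off and sometimes report something else, mostly with a low value. They report only what shows in the picture. A call takes as long as a camera call.
- robot.recognise(camera, query): "centre" ([x, y, z] in m, in world coordinates, good to about 4 mm: the middle of the surface that is visible of it).
- robot.regions_of(camera, query): "pixels" (480x640 bool, what is visible of it).
- robot.landmark_of(camera, query): "centre" ([x, y, z] in m, in world coordinates, good to about 4 mm: a listed point, or the origin of a listed thing).
The state is a dict: "t": time; "q": joint angles; "dq": joint speeds; "joint_torque": joint torques, N m; "tool_pos": TCP position; "orientation": TCP orientation; "force": force on the tool from outside, world axes, zero at the start; "wrist_torque": the same for the moment, N m; "opening": finger opening in m; "gripper_force": force on a finger pad.
Only numpy, scipy, OpenCV 4.12 (cv2) and the standard library are available. Lean on these libraries where they do the work, as an engineer would, in place of code of your own. Each camera call takes 0.05 s, during which the arm holds its last target. There are 200 camera calls.

## Working session

There is one attempt and no reset: what is moved stays moved. The work goes in short steps, Python scripts to look and compute and a tool call to move; the robot and the scene stay as the last step left them, time stands still between calls to the robot, and variables do not carry over. Pictures are saved under pics/ and viewed, at most 10 in all, crops included, and the job is handed in when it is done.

Besides the shell and the picture viewer there is one more tool, called as name(argument=value, ...) on one line, values as JSON. play_rows: Moves the arm, as the interface text tells. Its arguments: {"type":"object","properties":{"increments":{"type":"string"},"force":{"type":"number"}},"required":["increments"]}

```bash
mkdir -p pics
cat > h.py <<'E'
import numpy as np,cv2
from plant import robot
def lm(c,qs):
    robot.read_camera(c)
    for q in qs:
        for d in robot.landmark_of(c,q)[:2]: print(c,q,np.round(d["centre"],3),round(d["conf"],2))
E
python3 - <<'E'
from h import *
s=robot.read_state();print(s["t"],s["tool_pos"],s["orientation"],s["opening"])
a=robot.read_camera("scene");b=robot.read_camera("top")
cv2.imwrite("pics/a.png",a);cv2.imwrite("pics/b.png",b)
for c in("scene","top"): lm(c,["gate_centre","lever_ball","mill","lever","mug","sugar_jar"])
E
```

```text
0.0 [0.1352997  0.58397916 0.21760065] [-3.57005130e-01 -3.12090745e+00  2.76360566e-03] 0.09319993140345383
scene gate_centre [ 0.61  -0.112  0.135] 0.71
scene lever_ball [ 0.634 -0.07   0.205] 0.88
scene mill [ 0.608 -0.116 -0.002] 0.86
scene mug [ 0.441 -0.158 -0.   ] 0.74
scene sugar_jar [ 0.751 -0.041 -0.003] 0.91
top gate_centre [ 0.608 -0.115  0.134] 0.84
top lever_ball [ 0.637 -0.067  0.206] 0.6
top mill [ 0.611 -0.119  0.002] 0.57
top lever [ 0.604 -0.115  0.044] 0.66
top mug [ 0.454 -0.165 -0.002] 0.69
top sugar_jar [ 0.742 -0.041 -0.001] 0.76
```

View pics/a.png

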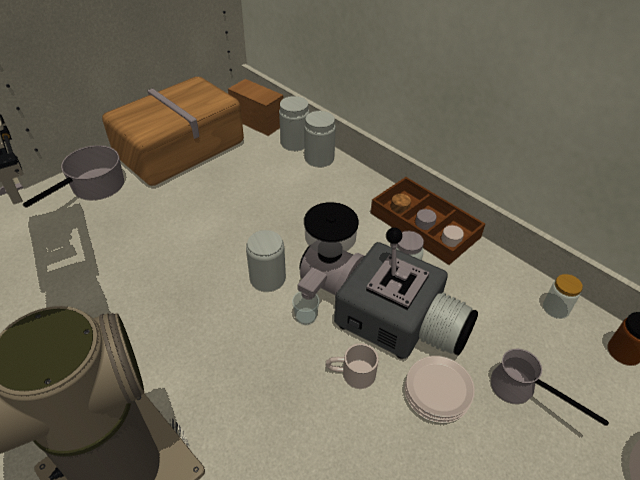

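View pics/b.png

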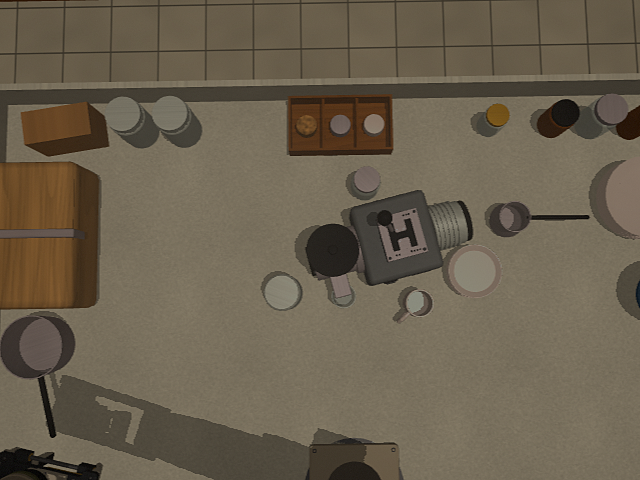

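The scene shows the mill turned by about 13°. In the top picture the ball is at (385,217), at the gate's left forward, and the gate H is centred near (404,235). Next I'll measure the yaw from the plate.

```bash
cat >> h.py <<'E'
def plane(c,px,z):
    k=robot.calibration(c);R=cv2.Rodrigues(np.array(k["rvec"],float))[0];t=np.array(k["tvec"],float).ravel()
    f=240/np.tan(np.radians(k["vertical_fov"])/2)
    px=np.atleast_2d(px).astype(float);d=np.c_[(px[:,0]-k["cx"])/f,(px[:,1]-k["cy"])/f,np.ones(len(px))]@R
    o=-R.T@t
    return o+d*((z-o[2])/d[:,2])[:,None]
E
python3 - <<'E'
from h import *
b=cv2.imread("pics/b.png");g=b.astype(int).sum(2)
m=np.zeros(g.shape,np.uint8);m[200:268,375:432]=(g[200:268,375:432]>330)
n,l,st,_=cv2.connectedComponentsWithStats(m);i=1+np.argmax(st[1:,4]);print(st[i])
ys,xs=np.nonzero(l==i)
P=plane("top",np.c_[xs,ys],.132)[:,:2]
print(cv2.minAreaRect((P*1000).astype(np.float32)))
for c in("top","scene"):
    m=robot.read_camera(c); 
    r=robot.regions_of(c,"lever_ball")[0]["pixels"];ys,xs=np.nonzero(r);print(c,len(xs),xs.min(),xs.max(),ys.min(),ys.max())
crop=cv2.resize(b[190:280,340:460],None,fx=5,fy=5,interpolation=cv2.INTER_CUBIC);cv2.imwrite("pics/c.png",crop)
E
```

```text
[379 209  49  52 678]
((607.4610595703125, -117.70167541503906), (101.91124725341797, 91.32748413085938), 14.127562522888184)
top 219 377 393 210 230
scene 377 386 401 228 274
```

View pics/c.png

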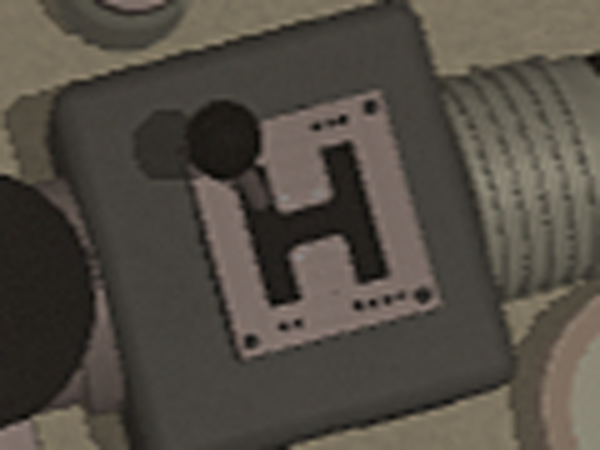

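```bash
cat >> h.py <<'E'
TH=np.radians(14.1);C=np.array([.608,-.117]);M=np.array([[np.cos(TH),-np.sin(TH)],[np.sin(TH),np.cos(TH)]])
def mill(p): return (M.T@(np.asarray(p)[:2]-C))*1000
def where():
    s=robot.read_state();R=cv2.Rodrigues(np.array(s["orientation"]))[0]
    az=np.degrees(np.arctan2(R[1,1],R[0,1]));print("t",s["t"],"mill mm",mill(s["tool_pos"]).round(1),"z",s["tool_pos"].round(4) if hasattr(s["tool_pos"],"round") else s["tool_pos"],"az y",az.round(2),"gap",s["opening"],"F mill",(M.T@np.array(s["force"])[:2]).round(2))
    return s,R,az
def go(x,y,z):
    s,R,az=where();w=np.r_[C+M@np.array([x,y])/1000,z/1000]
    print("tool shift mm",(R.T@(w-s["tool_pos"])*1000).round(1),"turn",round(az-14.1,2))
E
python3 - <<'E'
from h import *
print("ball",mill(plane("top",[384.4,217.6],.207)[0]), plane("top",[384.4,217.6],.207))
go(38,39,310)
E
```

```text
ball [38.15977405 38.05482497] [[ 0.63573937 -0.0707954   0.207     ]]
t 1.0 mill mm [-287.4  795.5] z [0.1355 0.5845 0.2187] az y 76.95 gap 0.09308390542958618 F mill [-0.11  0.05]
tool shift mm [-634.8 -524.6  -91.4] turn 62.85
```

play_rows(increments="0 0 -45 0 -1;0 0 -91 0 -1;-35 -29 -91 4 -1;-70 -58 -91 7 -1;-106 -87 -91 10 -1;-141 -117 -91 14 -1;-176 -146 -91 17 -1;-212 -175 -91 21 -1;-247 -204 -91 24 -1;-282 -233 -91 28 -1;-317 -262 -91 31 -1;-353 -291 -91 35 -1;-388 -321 -91 38 -1;-423 -350 -91 42 -1;-458 -379 -91 45 -1;-494 -408 -91 49 -1;-529 -437 -91 52 -1;-564 -466 -91 56 -1;-600 -495 -91 59 -1;-635 -525 -91 63 -1")

```text
t: 3.0
tool_pos: [0.6365, -0.072, 0.3096]
orientation: [1.938, 2.472, 0.0]
force: [0.2, -0.1, 0.9]
opening: 0.0931
gripper_force: 0.0
```

play_rows(increments="0 0 0 0 -1;0 0 0 0 -1;0 0 0 0 -1")

```text
t: 3.3
tool_pos: [0.6353, -0.0696, 0.3099]
orientation: [-1.934, -2.476, -0.001]
force: [-0.1, 1.1, 0.5]
opening: 0.0932
gripper_force: 0.0
```

Run:
```python
from h import *
go(38,39,190)
cv2.imwrite("pics/d.png",robot.read_camera("wrist"))
lm("wrist",["gate_centre","lever_ball"])
```

```text
t 3.3 mill mm [38.  39.4] z [ 0.6353 -0.0696  0.3099] az y 14.01 gap 0.09321318542227107 F mill [0.2  1.08]
tool shift mm [ -0.4  -0.  119.9] turn -0.09
wrist gate_centre [ 0.607 -0.113  0.137] 0.85
wrist lever_ball [ 0.637 -0.064  0.21 ] 0.94
```

View pics/d.png

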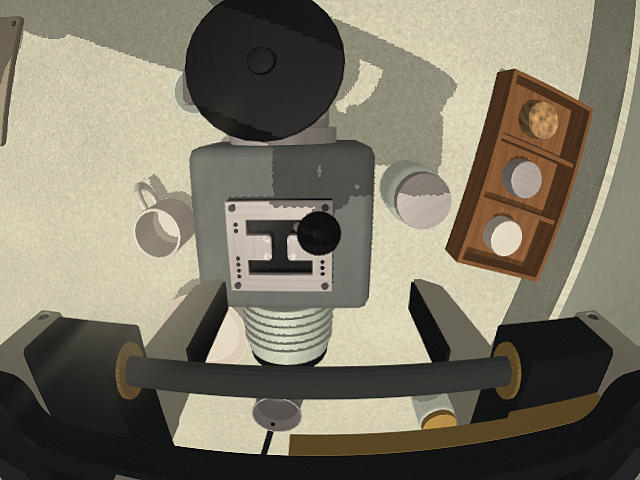

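The wrist view shows the ball at (319,233), midway between the fingers and with the plate square to the image. Next I'll descend around the ball and push it back.

play_rows(increments="0 0 20 0 -1;0 0 40 0 -1;0 0 60 0 -1;0 0 80 0 -1;0 0 100 0 -1;0 0 118 0 -1;0 0 118 0 -1;0 0 118 0 -1")

```text
t: 4.3
tool_pos: [0.6353, -0.0698, 0.1922]
orientation: [1.934, 2.475, 0.0]
force: [0.5, 0.1, -0.2]
opening: 0.0928
gripper_force: 0.0
```

play_rows(increments="0 -8 0 0 -1;0 -16 0 0 -1;0 -24 0 0 -1;0 -28 0 0 -1;0 -32 0 0 -1;0 -36 0 0 -1;0 -40 0 0 -1;0 -44 0 0 -1;0 -48 0 0 -1;0 -52 0 0 -1;0 -56 0 0 -1;0 -59 0 0 -1;0 -62 0 0 -1;0 -64 0 0 -1;0 -64 0 0 -1;0 -64 0 0 -1")

```text
t: 5.9
tool_pos: [0.5733, -0.0858, 0.1915]
orientation: [-1.935, -2.475, 0.0]
force: [1.5, 0.4, 1.3]
opening: 0.0929
gripper_force: 0.7
```

```bash
cat >> h.py <<'E'
def ballw(z=.215):
    "ball in gate frame from top and wrist pictures"
    for c in("top","scene","wrist"):
        img=robot.read_camera(c)
        for d in robot.landmark_of(c,"lever_ball")[:1]: print(c,"ball mill",mill(d["centre"]).round(1),"z",d["centre"][2],round(d["conf"],2))
        for d in robot.landmark_of(c,"gate_centre")[:1]: print(c,"gate mill",mill(d["centre"]).round(1),"z",d["centre"][2],round(d["conf"],2))
    return img
E
python3 - <<'E'
from h import *
where();cv2.imwrite("pics/e.png",ballw())
E
```

```text
t 5.9 mill mm [-26.1  38.7] z [ 0.5733 -0.0858  0.1915] az y 13.95 gap 0.09286396647611503 F mill [1.55 0.02]
top ball mill [-161.5   -3.8] z -0.0023 0.2
top gate mill [-52.3 304.9] z 0.0023 0.28
scene ball mill [ 2.9 43.3] z 0.2075 0.48
scene gate mill [2.9 0.5] z 0.1369 0.76
wrist ball mill [ 7.9 46. ] z 0.2137 0.59
wrist gate mill [-0.4  3. ] z 0.1335 0.88
```

View pics/e.png

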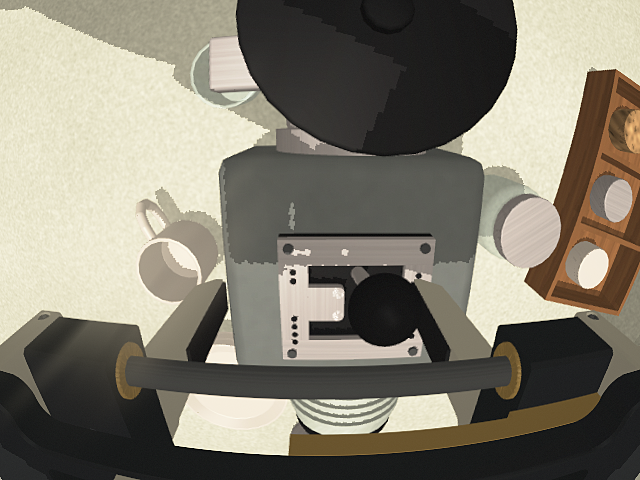

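The ball, at (383,310), is against the front pad and about 3 mm forward of the channel. I'll nudge it, lift, and set up a 24 mm fork on its left.

play_rows(increments="0 -1 0 0 -1;0 -2.5 0 0 -1;0 -2.5 0 0 -1;0 -2.5 0 0 -1;0 4 0 0 -1;0 8 0 0 -1;0 8 -25 0 -1;0 8 -50 0 -1;0 8 -70 0 -1;0 8 -70 0 -1")

```text
t: 7.35
tool_pos: [0.5829, -0.0842, 0.2651]
orientation: [1.932, 2.471, 0.003]
force: [-0.4, -1.1, 0.8]
opening: 0.0931
gripper_force: 0.0
```

Run:
```python
from h import *
cv2.imwrite("pics/f.png",ballw()); go(0,76,192)
```

```text
scene ball mill [ 2.7 42.9] z 0.2092 0.88
scene gate mill [ 2.  -0.2] z 0.1331 0.74
wrist ball mill [ 4.5 44.5] z 0.2089 0.77
wrist gate mill [1.5 3.5] z 0.1351 0.7
t 7.8 mill mm [-18.3  38.9] z [ 0.5808 -0.0837  0.2607] az y 13.95 gap 0.09278897964626719 F mill [-0.59  0.07]
tool shift mm [37.1 18.3 68.7] turn -0.15
```

View pics/f.png

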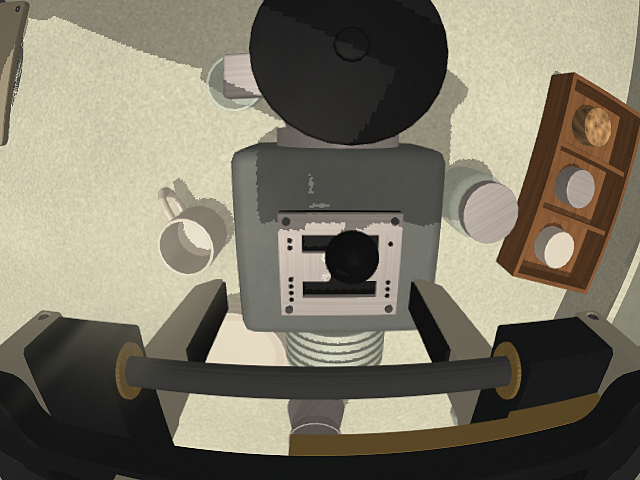

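The ball, at (352,257), now sits over the cross channel and still in the left leg. I'll place the fork to its left.

play_rows(increments="10 7 -5 0 0;20 13 -5 0 0.48;30 19 -5 0 0.48;38 19 -5 0 0.48;38 19 -5 0 0.48;38 19 -5 0 0.48;38 19 -5 0 0.48;38 19 15 0 0.48;38 19 35 0 0.48;38 19 52 0 0.48;38 19 68 0 0.48;38 19 68 0 0.48;38 19 68 0 0.48", force=20)

```text
t: 9.1
tool_pos: [0.5904, -0.0426, 0.1937]
orientation: [-1.935, -2.474, 0.0]
force: [-0.2, 0.2, -0.7]
opening: 0.0241
gripper_force: 0.0
```

Run:
```python
from h import *
go(1,-20,192)
cv2.imwrite("pics/g.png",robot.read_camera("wrist"))
```

```text
t 9.1 mill mm [ 1.  76.5] z [ 0.5904 -0.0426  0.1937] az y 13.93 gap 0.02413480134653276 F mill [-0.18  0.28]
tool shift mm [-96.5   0.3   1.7] turn -0.17
```

View pics/g.png

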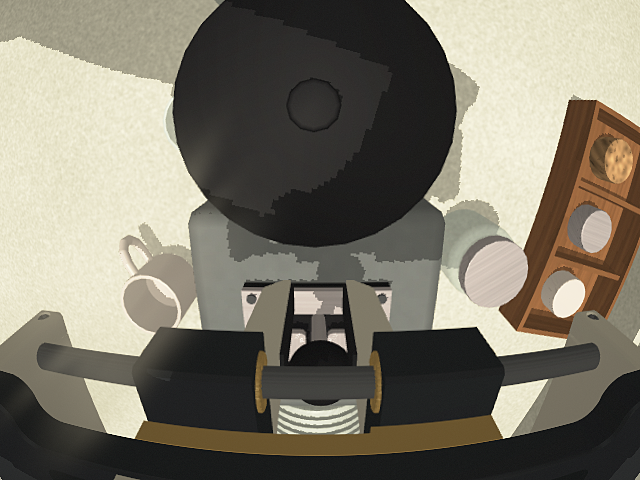

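The ball, at (318,372), is centred in the fork. I'll push it across to the right.

play_rows(increments="-6 0 0 0 0.48;-12 0 0 0 0.48;-16 0 0 0 0.48;-20 0 0 0 0.48;-24 0 0 0 0.48;-28 0 0 0 0.48;-32 0 0 0 0.48;-36 0 0 0 0.48;-40 0 0 0 0.48;-44 0 0 0 0.48;-48 0 0 0 0.48;-52 0 0 0 0.48;-56 0 0 0 0.48;-60 0 0 0 0.48;-60 0 0 0 0.48")

```text
t: 10.65
tool_pos: [0.6049, -0.1013, 0.1935]
orientation: [1.936, 2.474, -0.001]
force: [1.9, -0.0, 1.6]
opening: 0.0242
gripper_force: 0.7
```

Run:
```python
from h import *
ballw();go(1,-19,192)
```

```text
scene gate mill [0.7 0.8] z 0.1337 0.56
wrist ball mill [ 2.7 -2.8] z 0.2158 0.84
wrist gate mill [0.3 2.7] z 0.1343 0.69
t 11.1 mill mm [ 0.8 16.8] z [ 0.6047 -0.1005  0.1934] az y 13.95 gap 0.024173468268562193 F mill [0.45 0.07]
tool shift mm [-35.8   0.3   1.4] turn -0.15
```

play_rows(increments="-4 0 0 0 0.48;-8 0 0 0 0.48;-12 0 0 0 0.48;-16 0 0 0 0.48;-20 0 0 0 0.48;-24 0 0 0 0.48;-28 0 0 0 0.48;-31 0 0 0 0.48;-33 0 0 0 0.48;-34 0 0 0 0.48;-34 0 0 0 0.48;-34 0 0 0 0.48")

```text
t: 12.3
tool_pos: [0.6132, -0.1337, 0.1938]
orientation: [1.935, 2.474, -0.0]
force: [1.2, 1.3, -0.9]
opening: 0.0243
gripper_force: 0.9
```

Run:
```python
from h import *
where();ballw()
```

```text
t 12.3 mill mm [  1.  -17.4] z [ 0.6132 -0.1337  0.1938] az y 13.95 gap 0.024261537663481467 F mill [1.46 0.95]
top ball mill [ 3.3 -3.3] z 0.0023 0.42
top gate mill [0.8 4.8] z 0.1372 0.69
scene ball mill [  2.9 -34.9] z 0.2072 0.69
scene gate mill [ 1.7 -0.9] z 0.1303 0.76
wrist ball mill [  4.5 -31.4] z 0.2122 0.76
wrist gate mill [0.8 3.2] z 0.1352 0.61
```

play_rows(increments="-1 0 0 0 0.48;-2.5 0 0 0 0.48;-2.5 0 0 0 0.48;-2.5 0 0 0 0.48")

```text
t: 13.15
tool_pos: [0.6137, -0.1361, 0.1935]
orientation: [-1.935, -2.475, 0.0]
force: [1.5, 1.7, -1.3]
opening: 0.0242
gripper_force: 1.0
```

play_rows(increments="5 0 0 0 0.48;10 0 0 0 0.48;10 0 -25 0 0.48;10 0 -50 0 0.48;10 0 -72 0 0.48;10 0 -72 0 -1;0 5 -72 0 -1;-10 12 -72 0 -1;-19 12 -72 0 -1;-19 12 -72 0 -1;-19 12 -72 0 -1;-19 12 -72 0 -1;-19 12 -72 0 -1")

```text
t: 14.45
tool_pos: [0.6298, -0.1513, 0.2656]
orientation: [-1.935, -2.475, -0.0]
force: [-0.3, 0.2, 0.4]
opening: 0.0836
gripper_force: 0.0
```

Run:
```python
from h import *
cv2.imwrite("pics/i.png",ballw());go(13,-38,192)
```

```text
top gate mill [0.8 3. ] z 0.1365 0.56
scene ball mill [  2.  -36.6] z 0.2064 0.52
scene gate mill [  4.9 -37.3] z 0.2075 0.67
wrist ball mill [  5.4 -35.6] z 0.2099 0.63
wrist gate mill [-1.3  1.7] z 0.137 0.63
t 14.9 mill mm [ 12.9 -38.8] z [ 0.6299 -0.1515  0.2657] az y 13.95 gap 0.0935157471385756 F mill [0.14 0.28]
tool shift mm [ 0.8  0.1 73.7] turn -0.15
```

View pics/i.png

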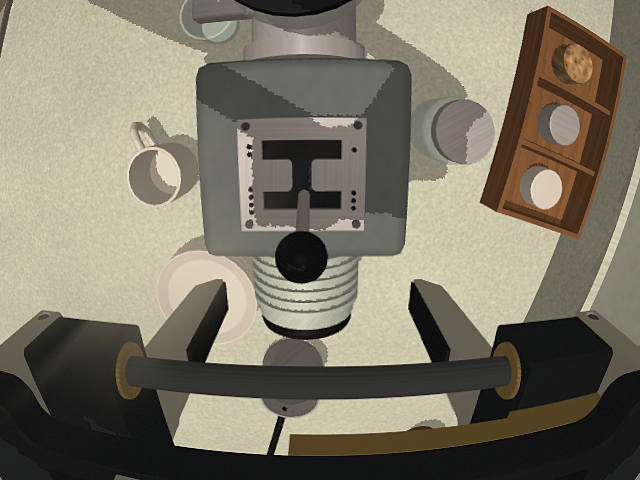

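The rod now stands in the right leg with the ball at (301,257) between the fingers. I'll descend and push forward.

play_rows(increments="1 0 20 0 -1;1 0 40 0 -1;1 0 60 0 -1;1 0 75 0 -1;1 0 75 0 -1;1 0 75 0 -1")

```text
t: 15.5
tool_pos: [0.6297, -0.1506, 0.1909]
orientation: [-1.935, -2.475, 0.0]
force: [0.1, -0.5, 0.7]
opening: 0.093
gripper_force: 0.0
```

play_rows(increments="0 6 0 0 -1;0 12 0 0 -1;0 16 0 0 -1;0 20 0 0 -1;0 24 0 0 -1;0 28 0 0 -1;0 32 0 0 -1;0 36 0 0 -1;0 40 0 0 -1;0 44 0 0 -1;0 48 0 0 -1;0 52 0 0 -1;0 55 0 0 -1;0 58 0 0 -1;0 58 0 0 -1;0 58 0 0 -1")

```text
t: 17.1
tool_pos: [0.6861, -0.1366, 0.1906]
orientation: [1.935, 2.475, 0.0]
force: [-0.4, -0.0, -0.8]
opening: 0.0929
gripper_force: 0.5
```

play_rows(increments="0 1 0 0 -1;0 2 0 0 -1;0 3 0 0 -1;0 4 0 0 -1;0 4 0 0 -1;0 4 0 0 -1")

```text
t: 17.7
tool_pos: [0.6899, -0.1356, 0.1906]
orientation: [-1.935, -2.475, 0.0]
force: [-2.4, 0.1, -1.4]
opening: 0.0928
gripper_force: 0.8
```

Run:
```python
from h import *
where();ballw()
```

```text
t 17.7 mill mm [ 74.9 -38. ] z [ 0.6899 -0.1356  0.1906] az y 13.95 gap 0.09284753860713205 F mill [-2.3   0.72]
top ball mill [-101.   171.7] z 0.0061 0.68
top gate mill [3.  3.7] z 0.1347 0.78
scene ball mill [ 43.2 -36.4] z 0.2017 0.44
scene gate mill [3.8 0.5] z 0.1325 0.95
wrist ball mill [ 44. -37.] z 0.2082 0.65
wrist gate mill [0.2 2.9] z 0.1349 0.6
```

play_rows(increments="0 0.5 0 0 -1;0 1 0 0 -1;0 1 0 0 -1;0 1 0 0 -1")

```text
t: 18.55
tool_pos: [0.6908, -0.1354, 0.1906]
orientation: [-1.935, -2.475, 0.0]
force: [-0.2, -0.1, -0.9]
opening: 0.0929
gripper_force: 0.9
```

play_rows(increments="0 0.5 0 0 -1;0 1 0 0 -1;0 1 0 0 -1;0 1 0 0 -1")

```text
t: 18.95
tool_pos: [0.6918, -0.1352, 0.1906]
orientation: [1.935, 2.475, -0.0]
force: [-1.1, -0.3, -1.4]
opening: 0.093
gripper_force: 0.8
```

play_rows(increments="0 0.5 0 0 -1;0 1 0 0 -1;0 1 0 0 -1;0 1 0 0 -1")

```text
t: 19.35
tool_pos: [0.6928, -0.1349, 0.1907]
orientation: [1.935, 2.475, 0.0]
force: [-1.1, -0.1, -1.1]
opening: 0.0927
gripper_force: 0.9
```

play_rows(increments="0 0.5 0 0 -1;0 1 0 0 -1;0 1 0 0 -1;0 1 0 0 -1")

```text
t: 19.75
tool_pos: [0.6936, -0.1347, 0.1905]
orientation: [-1.935, -2.474, 0.0]
force: [-3.5, -0.3, -1.0]
opening: 0.0933
gripper_force: 1.6
```

The force is rising, so the lever has reached its stop. I'll back off and lift clear.

play_rows(increments="0 -5 0 0 -1;0 -12 0 0 -1;0 -20 0 0 -1;0 -24 0 0 -1;0 -24 -20 0 -1;0 -24 -45 0 -1;0 -24 -70 0 -1;0 -24 -95 0 -1;0 -24 -110 0 -1;0 -24 -110 0 -1;0 -24 -110 0 -1")

```text
t: 20.85
tool_pos: [0.6703, -0.1405, 0.2999]
orientation: [-1.935, -2.474, 0.0]
force: [0.6, 0.2, -1.3]
opening: 0.0928
gripper_force: 0.0
```

Run:
```python
from h import *
where();cv2.imwrite("pics/j.png",ballw())
```

```text
t 20.85 mill mm [ 54.7 -38. ] z [ 0.6703 -0.1405  0.2999] az y 13.94 gap 0.09282276448759308 F mill [0.64 0.08]
top gate mill [-0.7  2.6] z 0.135 0.78
scene ball mill [ 48.2 -37.9] z 0.2006 0.89
scene gate mill [ 3.5 -1.2] z 0.1354 0.55
wrist ball mill [ 50.1 -36.5] z 0.2032 0.74
wrist gate mill [-1.5  1.6] z 0.1393 0.88
```

View pics/j.png

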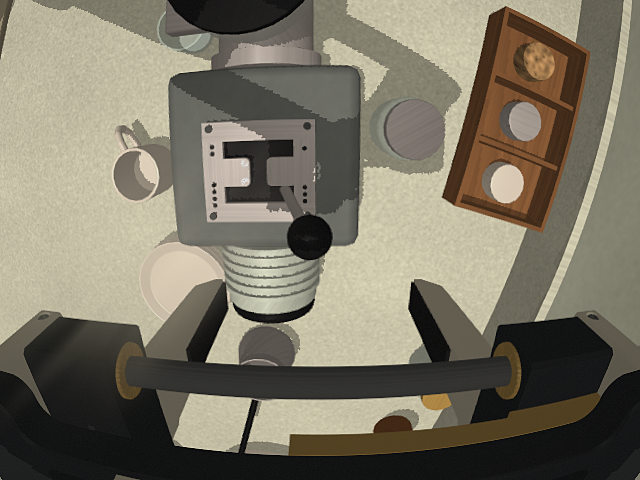

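The ball, at (310,238), leans forward and right at about x +48, y -38 mm, so it's home in slot 3. The gripper is clear of everything.

```bash
python3 -c "
from plant import robot
print(robot.close_job())"
```

```text
the job is handed in; nothing more can be done
None
```

The gear lever is home in the third slot by camera (ball about 48 mm forward and 38 mm right of the gate centre), it was only pushed and never gripped, the gripper is lifted clear, and the job is handed in; no verdict came back.

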